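# Push the stray slide box into line on the filing rail

### The job

One microscope-slide box has been left askew on the bench. Push it along the bench with your fingers, without gripping or lifting it, until it lies in the row: its long side flush against the long rail and its end right up against the slide box already filed in the rail's corner. Leave that filed box, the staining jar and the oil bottle where they are, and finish with your hand clear.

Things in the scene. Friction and masses are not known exactly. Their poses are not given: they have to be found in the camera images.
- stray_box: The box to push: closed flat grey plastic box of slides, 98 mm (its x) by 142 mm (its y), 36 mm high, 0.3 to 0.6 kg, paper label on the lid, too wide to grip. Loose, askew on the bench, on the robot's side of the long rail and 80 to 190 mm short of its place along it; of the two equal boxes, the one away from the corner. Origin: centre of underside.
- filed_box: The filed box, same shape and size as the stray one (98 mm in x, 142 mm in y, 36 mm high). Loose; lies in the rail's inner corner within 1 mm of long rail and end stop, centre at about x -49, y -71 mm in the rail's frame. The stray box's end goes against its -y end. Must stay where it is. Origin: centre of underside.
- rail: Fixed L-shaped aluminium rail, 25 mm high, 12 mm thick. Origin: inner corner at bench level. Long rail: inner face at x=0, facing -x (to the robot), runs 500 mm along -y. End stop: inner face at y=0, runs 110 mm along -x. y points to the robot's left within 7 deg. Stray box's place: centre at x -49, y -213 mm, axes parallel to these, touching long rail and filed box.
- stain_jar: Bystander: a square glass staining jar with white lid and knob, 54 by 62 mm, 91 mm high. Loose, stands either on the robot's side of the filed box or beyond the long rail. Origin: centre of its underside. Leave alone.
- oil_bottle: Bystander: a small round amber bottle with black cap, 34 mm diameter, 75 mm high. Loose, stands in the other one of these two places. Origin: centre of its underside. Leave alone.
Not all that is in view belongs to the job. What is shaped like the stray_box but blue or yellow is not meant.

How it is judged:
By the outcome, as a careful person would: the job done as asked, in the order asked, and still so for the second after the job is handed in, with the robot touching nothing.
It also fails if it takes over 61 s, if anything falls off the work surface, if the arm or the gripper's body presses on something with over 40 N, if the wrist force passes 120 N, or if a joint passes its speed limit or range.

### The arm

A 6-joint arm with a two-finger parallel gripper is mounted at the origin on the work surface. World frame = base frame: x ahead of the robot, y to its left, z up, the work surface at z = 0. Lengths are in m, angles in rad, forces in N, time in s.
With the tool pointing down it reaches from about 0.35 to 0.975 m from the base axis. Payload 4.9 kg.
Tool frame: the origin (TCP) lies between the finger pads; the fingertips stand 22 mm ahead of it and the grasp point (between the pads) lies 3 mm ahead of it; z points along the fingers, y is the line along which they close (so a half turn about z gives the same grasp; the last joint's range is limited). The gripper opens to 85 mm and grips with 20 to 120 N. Pads are 22 mm wide; open, the fingers measure 114 mm over their backs; the gripper's body (76 mm by 85 mm) begins 54 mm behind the grasp point. The pads swing forward as they close: fully open they stand 13 mm farther back than shut.
Start: joints at [-1.278, 0.053, 1.613, -0, 1.476, -0.119], TCP at [0.25, -0.573, 0.253] pointing down, gripper open.
Joint ranges: [-3.01, 3.01], [-1.01, 2.22], [0.06, 2.58], [-1.02, 4.17], [0.09, 2.62], [-3.14, 3.14]. Speed limits (rad/s): [2.57, 2.57, 3.14, 3.14, 3.14, 3.14].

### API

Orientations are given as a unit quaternion [w, x, y, z].
In Python, from plant import state, grab_frame, get_calibration, job_done, recognise, regions_of gives the robot as it stands.
- The arm moves only by the tool apply_moves, never from a script. Its argument "targets" is a list of rows, each an object with "translation": the shift along the tool's x, y, z normalised to -1 to 1, where 1 is 100 mm, a list of three; "twist": the turn about the tool's z normalised to -1 to 1, where 1 is 0.1 rad; "hand": the opening, from 0 (shut) to 1 (fully open). A call has 1 to 8 rows; each row shifts and turns the commanded pose from where the row before left it, along the tool's axes as they then stand; what a row does not reach is not made up. A row lasts 1/10 s, in which the tool goes at most 50 mm and 8.59 degrees, less where a joint would pass 70% of its speed; a pose out of reach is approached as far as the arm can. A call with a number of a shift or a turn outside -1 to 1 is refused whole. A call with a gripper value outside its range is refused whole. The fingers move at their own pace and stop on an object; the grip force is fixed at half the most. Time passes only in rows, so rows that do not move let the fingers close. It gives the time, the measured TCP pose, the force, the opening and the grip force at its end, in the units of the state.
- state(): the state, without advancing time (a new reading comes with each control period).
- grab_frame(name): name is "scene" or "top"; returns the picture (420x560x3 uint8, red, green, blue); there is no depth.
- get_calibration(name): a dict with "camera_matrix" (3x3 intrinsics, pixels), "pose" (4x4, takes a point from camera to world coordinates). Camera axes: x right, y up, looking along -z (the intrinsics and any distortion apply to the point x, -y, -z); pixel columns grow to the right and rows downward; lengths in m; the calibration is good to about 2 mm. A picture is of the moment at which its call begins. get_calibration takes no time and is no camera call.
- job_done(): hands the job in; it is judged then, once.
Trained networks look in the newest picture that a camera, given by its name, has taken for a name from the list of things; names that differ only in an ending like _2 or _b are one class to them, and where a whole thing is asked for, a point or a joint stands for the part that bears it (a point fixed in the world has none). Each returns a list of dicts, best first, with "score" (0 to 1); they miss things now and then, are a little off and sometimes report something else, mostly with a low value. They report only what shows in the picture. A call takes as long as a camera call. They do not tell look-alikes from the thing itself.
- recognise(camera, query): "point" ([x, y, z] in m, in world coordinates, good to about 4 mm: the middle of the surface that is visible of it).
- regions_of(camera, query): "pixels" (420x560 bool, what is visible of it).
The state is a dict: "time": time; "joint_pos": joint angles; "joint_vel": joint speeds; "joint_efforts": joint torques, N m; "tool_pos": TCP position; "tool_rot": TCP orientation; "contact_force": force on the tool from outside, world axes, zero at the start; "ft_torque": the same for the moment, N m; "gripper_width": opening from 0.0 (shut) to 1.0 (fully open); "grasp_force": force on a finger pad.
Only numpy, scipy, OpenCV 4.12 (cv2) and the standard library are available. Lean on these libraries where they do the work, as an engineer would, in place of code of your own. Each camera call takes 0.05 s, during which the arm holds its last target. There are 200 camera calls.

## Working session

There is one attempt and no reset: what is moved stays moved. The work goes in short steps, Python scripts to look and compute and a tool call to move; the robot and the scene stay as the last step left them, time stands still between calls to the robot, and variables do not carry over. Pictures are saved under pics/ and viewed, at most 10 in all, crops included, and the job is handed in when it is done.

Besides the shell and the picture viewer there is one more tool, called after "Call:" as a command line: name --argument value ..., lists and objects as JSON in quotes. apply_moves: Moves the arm, as the interface text tells. Its arguments: {"type":"object","properties":{"targets":{"type":"array"}},"required":["targets"]}

```bash
ls; mkdir -p pics
python3 - <<'E'
from plant import *
import cv2,numpy as np
s=state();print({k:np.round(v,3).tolist() for k,v in s.items()})
for c in("scene","top"):
    f=grab_frame(c);cv2.imwrite(f"pics/{c}0.png",f[...,::-1])
    k=get_calibration(c);print(c,np.round(k["camera_matrix"],1).tolist(),np.round(k["pose"],3).tolist(),k.keys())
    for q in("stray_box","rail","stain_jar","oil_bottle"):
        print(q,[(np.round(r["point"],3).tolist(),round(r["score"],2)) for r in recognise(c,q)])
E
```

```text
pics
{'time': 0.0, 'joint_pos': [-1.278, 0.053, 1.614, -0.0, 1.476, -0.119], 'joint_vel': [-0.003, 0.0, 0.0, 0.0, 0.001, 0.0], 'joint_efforts': [-0.001, -39.368, -37.018, -0.0, 0.007, 0.0], 'tool_pos': [0.25, -0.572, 0.252], 'tool_rot': [-0.001, 0.979, 0.204, -0.0], 'contact_force': [-0.158, 0.284, -1.081], 'ft_torque': [0.03, 0.005, 0.012], 'grasp_force': 0.0, 'gripper_width': 1.0}
scene [[481.8, 0.0, 275.2], [0.0, 481.8, 210.2], [0.0, 0.0, 1.0]] [[-0.618, -0.492, 0.613, 1.292], [0.786, -0.399, 0.472, 0.5], [0.012, 0.774, 0.633, 0.785], [0.0, 0.0, 0.0, 1.0]] dict_keys(['camera_matrix', 'pose'])
stray_box [([0.54, -0.327, 0.031], 0.94), ([0.57, -0.068, 0.04], 0.92), ([0.384, 0.005, 0.038], 0.55)]
rail [([0.671, 0.077, 0.025], 0.97)]
stain_jar []
oil_bottle [([0.786, 0.139, 0.04], 0.7)]
top [[457.1, 0.0, 279.8], [0.0, 457.1, 215.0], [0.0, 0.0, 1.0]] [[0.009, 0.989, -0.151, 0.427], [-1.0, 0.008, -0.003, -0.047], [-0.001, 0.151, 0.989, 1.013], [0.0, 0.0, 0.0, 1.0]] dict_keys(['camera_matrix', 'pose'])
stray_box [([0.552, -0.084, 0.039], 0.97), ([0.522, -0.34, 0.038], 0.75), ([0.352, -0.001, 0.038], 0.56)]
rail [([0.659, -0.006, 0.024], 0.73)]
stain_jar [([0.471, 0.19, 0.084], 0.95)]
oil_bottle [([0.769, 0.129, 0.05], 0.77)]
```

View pics/top0.png

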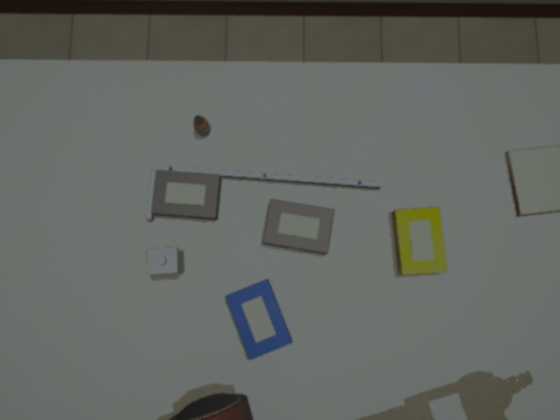

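View pics/scene0.png

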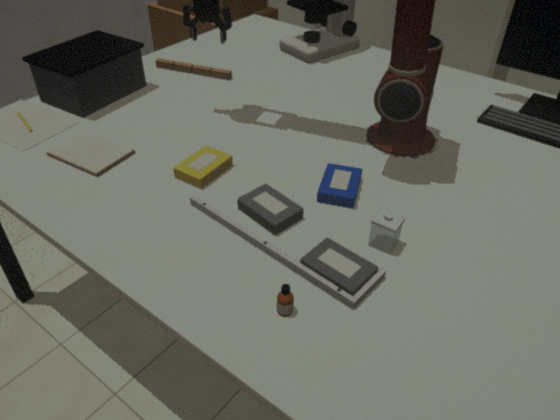

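In the top picture, four boxes have this shape: grey (299,226), grey (187,195) in the rail corner, blue (259,319) and yellow (420,241). The grey one at (299,226) is the stray box, because it is grey, askew and away from the corner. The jar at (162,262) is on the robot's side and the bottle at (201,125) is beyond the rail. I'll confirm with a crop and fit the poses by matching masks.

```bash
cat > h.py <<'E'
from plant import *
import cv2,numpy as np
from scipy.optimize import minimize
SH=dict(box=[(-.049,.049,-.071,.071,.036)],rail=[(0,.012,-.5,.012,.025),(-.11,0,0,.012,.025)])
def proj(c,P):
    k=get_calibration(c);T=np.linalg.inv(k["pose"]);q=P@T[:3,:3].T+T[:3,3]
    q=q*[1,-1,-1];u=q@k["camera_matrix"].T;return u[:,:2]/u[:,2:]
def w(p,L):
    x,y,a=p;c,s=np.cos(a),np.sin(a);L=np.array(L,float)
    return np.c_[x+c*L[:,0]-s*L[:,1],y+s*L[:,0]+c*L[:,1],L[:,2]]
S=4
def render(c,p,kind):
    m=np.zeros((420*S,560*S),np.uint8)
    for a,b,d,e,h in SH[kind]:
        P=w(p,[(i,j,z) for i in(a,b) for j in(d,e) for z in(0,h)])
        u=proj(c,P)*S+S/2
        cv2.fillConvexPoly(m,cv2.convexHull(u.astype(np.float32)).round().astype(np.int32),1)
    return cv2.resize(m.astype(np.float32),(560,420),interpolation=cv2.INTER_AREA)
def fit(masks,p0,kind):
    def f(p):
        t=0
        for c,m in masks:
            r=render(c,p,kind);t+=1-np.minimum(r,m).sum()/np.maximum(r,m).sum()
        return t/len(masks)
    p0=np.array(p0)
    for st in(.02,.006):
        r=minimize(f,p0,method="Nelder-Mead",options=dict(initial_simplex=np.vstack([p0]+[p0+d for d in np.diag([st,st,5*st])]),xatol=1e-4,fatol=1e-5));p0=r.x
    return r.x,r.fun
def near(c,q,pt):
    u=proj(c,np.array([pt]))[0];best=None
    for r in regions_of(c,q):
        m=r["pixels"];yx=np.argwhere(m).mean(0);d=np.hypot(yx[1]-u[0],yx[0]-u[1])
        if best is None or d<best[0]: best=(d,m)
    return best[1].astype(np.float32) if best and best[0]<25 else None
def inframe(rail,p):
    x,y,a=rail;c,s=np.cos(a),np.sin(a);d=p[0]-x,p[1]-y
    return np.array([1e3*(c*d[0]+s*d[1]),1e3*(-s*d[0]+c*d[1]),np.degrees(p[2]-a)])
E
cat > m0.py <<'E'
from h import *
out={}
for n,q,kind,pt,p0 in(("stray","stray_box","box",(.545,-.085,.03),(.545,-.085,-.12)),("filed","filed_box","box",(.61,.15,.03),(.61,.15,0)),("rail","rail","rail",(.665,0,.02),(.665,.23,0.05))):
    ms=[]
    for c in("top","scene"):
        grab_frame(c);m=near(c,q,pt) 
        if m is None: print("none",n,c);continue
        ms.append((c,m));print(n,c,m.sum(),*[np.round(v,4) for v in fit([(c,m)],p0,kind)])
    if ms:
        p,e=fit(ms,p0,kind);out[n]=p;print(n,"both",np.round(p,4),round(e,3))
np.savez("fit0.npz",**out)
for n in("stray","filed"):
    if n in out and "rail" in out: print(n,inframe(out["rail"],out[n]).round(2))
f=grab_frame("top").copy();v=cv2.resize(f[130:300,120:400],None,fx=2.8,fy=2.8,interpolation=cv2.INTER_CUBIC)
for n,p in out.items():
    for a,b,d,e,h in SH["rail" if n=="rail" else "box"]:
        u=(proj("top",w(p,[(a,d,h),(b,d,h),(b,e,h),(a,e,h)]))+.5-[120,130])*2.8
        cv2.polylines(v,[u.round().astype(np.int32)],True,(255,0,0),1)
cv2.imwrite("pics/crop1.png",v[...,::-1])
E
python3 m0.py
```

```text
stray top 3029.0 [ 0.5524 -0.0844 -0.156 ] 0.0241
stray scene 1959.0 [ 0.5506 -0.0874 -0.1206] 0.08
stray both [ 0.5524 -0.0849 -0.1555] 0.057
filed top 3048.0 [ 0.6209  0.1628 -0.0755] 0.0312
filed scene 2427.0 [ 0.6059  0.1556 -0.0393] 0.1799
filed both [ 0.6207  0.1619 -0.069 ] 0.122
rail top 1951.0 [ 0.6767  0.2311 -0.0705] 0.2051
rail scene 2615.0 [ 0.6753  0.2281 -0.0689] 0.0784
rail both [ 0.6759  0.2298 -0.069 ] 0.153
stray [-101.53 -322.48   -4.96]
filed [-50.37 -71.61  -0.  ]
```

View pics/crop1.png

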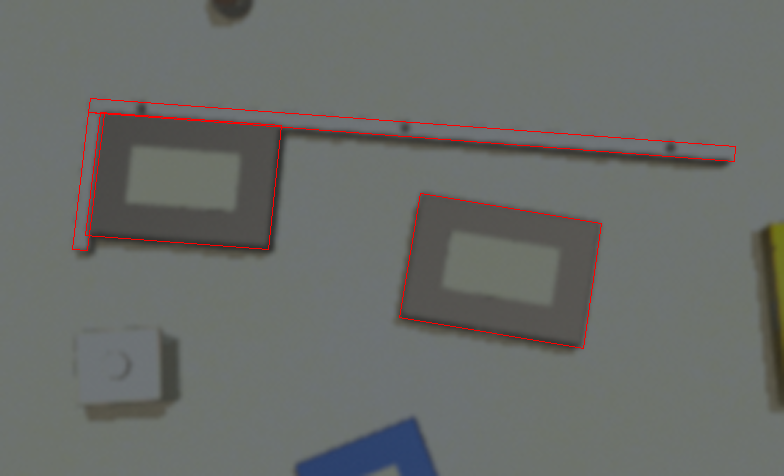

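The crop confirms it: the fit outlines the stray box and the rail tightly, and the filed box sits in the corner. In the rail frame the stray box is at (-101.5, -322.5) mm, -5°. I'll push it along +x first with open fingers, two contacts that square it against the rail, and then along +y.

Call:
apply_moves --targets '[{"translation":[0,0,0],"twist":0.96,"hand":1},{"translation":[0,0,0],"twist":0.96,"hand":1},{"translation":[0,0,0],"twist":0.96,"hand":1},{"translation":[0,0,0],"twist":0.96,"hand":1},{"translation":[0,0,0],"twist":0.96,"hand":1},{"translation":[0.16,-0.4,0],"twist":0,"hand":1},{"translation":[0.16,-0.4,0],"twist":0,"hand":1},{"translation":[0.16,-0.4,0],"twist":0,"hand":1}]'

```text
time: 1.95
tool_pos: [0.3065, -0.4551, 0.2532]
tool_rot: [-0.0, 0.999, -0.035, 0.0]
contact_force: [1.0, 0.3, -0.5]
gripper_width: 1.0
grasp_force: 0.0
```

Call:
apply_moves --targets '[{"translation":[0.16,-0.4,0],"twist":0,"hand":1},{"translation":[0.16,-0.4,0],"twist":0,"hand":1},{"translation":[0.16,-0.4,0],"twist":0,"hand":1},{"translation":[0.16,-0.4,0],"twist":0,"hand":1},{"translation":[0.16,-0.4,0],"twist":0,"hand":1},{"translation":[0.16,-0.4,0],"twist":0,"hand":1},{"translation":[0.16,-0.4,0],"twist":0,"hand":1},{"translation":[0,0,0],"twist":0,"hand":1}]'

```text
time: 2.75
tool_pos: [0.4384, -0.1808, 0.2535]
tool_rot: [-0.001, 1.0, -0.031, 0.001]
contact_force: [0.6, 0.0, 0.1]
gripper_width: 0.999
grasp_force: 0.0
```

```bash
cat > tp.py <<'E'
from h import *
from scipy.spatial.transform import Rotation as R
s=state();q=s["tool_rot"];M=R.from_quat([q[1],q[2],q[3],q[0]]).as_matrix()
r=np.load("fit0.npz")["rail"];t=s["tool_pos"]
print("t",s["time"],"railframe x,y,xaxis deg",inframe(r,(t[0],t[1],np.arctan2(M[1,0],M[0,0]))).round(2),"z",round(t[2],4),"tilt",M[:,2].round(3),"F",np.round(s["contact_force"],1),s["gripper_width"])
E
python3 tp.py
```

```text
t 2.75 railframe x,y,xaxis deg [-2.0866e+02 -4.2604e+02  4.2000e-01] z 0.2535 tilt [ 0.001  0.001 -1.   ] F [0.6 0.  0.1] 0.9985858851315634
```

Call:
apply_moves --targets '[{"translation":[0.06,-0.34,0],"twist":0.07,"hand":1},{"translation":[0.06,-0.35,0],"twist":0,"hand":1},{"translation":[0.07,-0.35,0],"twist":0,"hand":1},{"translation":[0,0,0.4],"twist":0,"hand":1},{"translation":[0,0,0.4],"twist":0,"hand":1},{"translation":[0,0,0.4],"twist":0,"hand":1},{"translation":[0,0,0.4],"twist":0,"hand":1},{"translation":[0,0,0],"twist":0,"hand":1}]'

```text
time: 3.55
tool_pos: [0.4588, -0.0814, 0.0873]
tool_rot: [-0.002, 0.999, -0.038, -0.006]
contact_force: [-1.3, 0.0, -0.4]
gripper_width: 1.002
grasp_force: 0.0
```

```bash
python3 tp.py
```

```text
t 3.55 railframe x,y,xaxis deg [-195.13 -325.42   -0.39] z 0.0873 tilt [-0.012  0.004 -1.   ] F [-1.3  0.  -0.4] 1.0016636404660668
```

Call:
apply_moves --targets '[{"translation":[0.02,0,0.3],"twist":0,"hand":1},{"translation":[0.02,0,0.2],"twist":0,"hand":1},{"translation":[0,0,0.1],"twist":0,"hand":1},{"translation":[0,0,0],"twist":0,"hand":1},{"translation":[0,0,0],"twist":0,"hand":1}]'

```text
time: 4.05
tool_pos: [0.4687, -0.0831, 0.035]
tool_rot: [0.0, 0.999, -0.038, 0.001]
contact_force: [-0.5, 0.2, -0.1]
gripper_width: 0.999
grasp_force: 0.0
```

```bash
python3 tp.py
python3 - <<'E'
from h import *
f=grab_frame("scene");cv2.imwrite("pics/s2.png",cv2.resize(f[130:330,150:410],None,fx=3,fy=3)[...,::-1])
E
```

```text
t 4.05 railframe x,y,xaxis deg [-185.19 -326.51   -0.37] z 0.035 tilt [ 0.002 -0.001 -1.   ] F [-0.5  0.2 -0.1] 0.9988081397296027
```

View pics/s2.png

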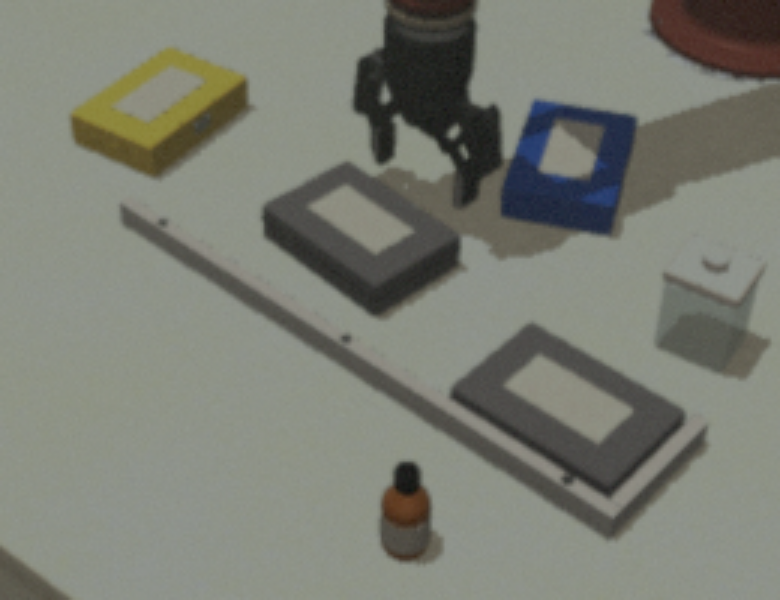

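The fingers stand behind the box's long side at about mid height, clear of the blue box. Now I'll lower a little and push.

Call:
apply_moves --targets '[{"translation":[0,0,0.07],"twist":-0.06,"hand":1},{"translation":[0.08,0,0],"twist":0,"hand":1},{"translation":[0.08,0,0],"twist":0,"hand":1},{"translation":[0.08,0,0],"twist":0,"hand":1},{"translation":[0.08,0,0],"twist":0,"hand":1},{"translation":[0.08,0,0],"twist":0,"hand":1},{"translation":[0.08,0,0],"twist":0,"hand":1},{"translation":[0.08,0,0],"twist":0,"hand":1}]'

```text
time: 4.9
tool_pos: [0.5239, -0.0863, 0.0262]
tool_rot: [-0.0, 0.999, -0.035, -0.0]
contact_force: [-3.5, -0.1, 2.9]
gripper_width: 0.998
grasp_force: 1.9
```

```bash
cat > m1.py <<'E'
from h import *
import sys
r=np.load("fit0.npz")["rail"];pt=[float(v) for v in sys.argv[1:4]]
p0=w(r,[[pt[0]/1e3,pt[1]/1e3,0]])[0];p0=np.array([p0[0],p0[1],r[2]+np.radians(pt[2])])
for c in("top",):
    grab_frame(c);m=near(c,"stray_box",(p0[0],p0[1],.03))
    if m is None: print("none");continue
    p,e=fit([(c,m)],p0,"box");print(c,m.sum(),"railframe",inframe(r,p).round(2),round(e,3))
E
python3 tp.py; python3 m1.py -60 -322 0
```

```text
t 4.9 railframe x,y,xaxis deg [-129.86 -325.85   -0.  ] z 0.0262 tilt [-0.001  0.    -1.   ] F [-3.5 -0.1  2.9] 0.9981184378024475
top 467.0 railframe [ -52.93 -317.42    2.79] 0.848
```

Call:
apply_moves --targets '[{"translation":[0.05,0,0],"twist":0,"hand":1},{"translation":[0.05,0,0],"twist":0,"hand":1},{"translation":[0.03,0,0],"twist":0,"hand":1},{"translation":[0,0,0],"twist":0,"hand":1},{"translation":[0,0,0],"twist":0,"hand":1}]'

```text
time: 5.5
tool_pos: [0.5368, -0.0874, 0.0264]
tool_rot: [0.0, 0.999, -0.035, 0.001]
contact_force: [-0.3, 0.7, 0.2]
gripper_width: 1.002
grasp_force: 0.0
```

Call:
apply_moves --targets '[{"translation":[0.02,0,0],"twist":0,"hand":1},{"translation":[0,0,0],"twist":0,"hand":1}]'

```text
time: 5.7
tool_pos: [0.5383, -0.0874, 0.0263]
tool_rot: [-0.0, 0.999, -0.035, -0.0]
contact_force: [-1.8, -0.2, 1.1]
gripper_width: 1.001
grasp_force: 1.0
```

```bash
python3 tp.py;  python3 - <<'E'
from h import *
f=grab_frame("scene");cv2.imwrite("pics/s3.png",cv2.resize(f[130:330,150:410],None,fx=3,fy=3)[...,::-1])
E
```

```text
t 5.7 railframe x,y,xaxis deg [-1.1542e+02 -3.2599e+02 -1.0000e-02] z 0.0263 tilt [-0.  0. -1.] F [-1.8 -0.2  1.1] 1.0013350274152097
```

View pics/s3.png

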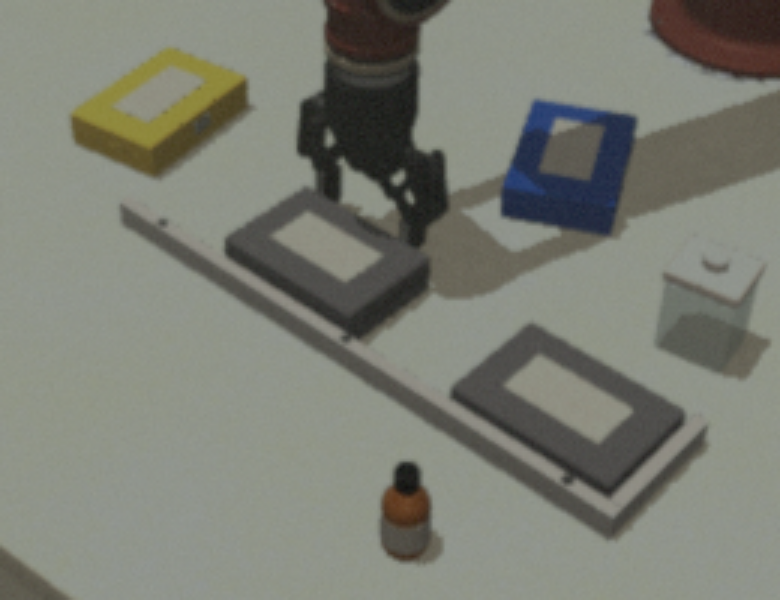

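The box is nearly parallel to the rail and a few mm short of it. I'll keep pushing in small steps until the force rises.

Call:
apply_moves --targets '[{"translation":[0.02,0,0],"twist":0,"hand":1},{"translation":[0.02,0,0],"twist":0,"hand":1}]'

```text
time: 5.95
tool_pos: [0.5422, -0.0877, 0.0262]
tool_rot: [-0.0, 0.999, -0.035, -0.0]
contact_force: [-2.0, 0.3, 2.0]
gripper_width: 0.997
grasp_force: 1.4
```

Call:
apply_moves --targets '[{"translation":[0.02,0,0],"twist":0,"hand":1},{"translation":[0,0,0],"twist":0,"hand":1}]'

```text
time: 6.15
tool_pos: [0.5449, -0.0879, 0.0263]
tool_rot: [0.0, 0.999, -0.035, 0.0]
contact_force: [-0.6, 0.5, 0.9]
gripper_width: 1.001
grasp_force: 0.3
```

Call:
apply_moves --targets '[{"translation":[0.01,0,0],"twist":0,"hand":1},{"translation":[0,0,0],"twist":0,"hand":1}]'

```text
time: 6.35
tool_pos: [0.545, -0.0879, 0.0263]
tool_rot: [-0.0, 0.999, -0.035, -0.001]
contact_force: [-5.7, 0.1, 3.4]
gripper_width: 1.0
grasp_force: 2.4
```

Call:
apply_moves --targets '[{"translation":[0.01,0,0],"twist":0,"hand":1},{"translation":[0,0,0],"twist":0,"hand":1}]'

```text
time: 6.55
tool_pos: [0.545, -0.0879, 0.0263]
tool_rot: [-0.0, 0.999, -0.034, -0.002]
contact_force: [-8.8, 0.6, 7.0]
gripper_width: 1.002
grasp_force: 4.6
```

Call:
apply_moves --targets '[{"translation":[0.01,0,0],"twist":0,"hand":1},{"translation":[0,0,0],"twist":0,"hand":1}]'

```text
time: 6.75
tool_pos: [0.545, -0.0879, 0.0262]
tool_rot: [-0.0, 0.999, -0.034, -0.003]
contact_force: [-13.8, 0.2, 10.4]
gripper_width: 1.002
grasp_force: 6.6
```

It is flush against the rail (14 N). Retract, lift, turn a quarter and go to the -y end.

Call:
apply_moves --targets '[{"translation":[-0.2,0,0],"twist":0,"hand":1},{"translation":[-0.3,0,0],"twist":0,"hand":1},{"translation":[0,0,-0.5],"twist":0,"hand":0.6},{"translation":[0,0,-0.5],"twist":0,"hand":0.6},{"translation":[0,0.4,-0.2],"twist":0,"hand":0.6},{"translation":[0,0.4,0],"twist":0,"hand":0.6},{"translation":[0,0.4,0],"twist":0,"hand":0.6},{"translation":[0,0,0],"twist":0,"hand":0.6}]'

```text
time: 7.55
tool_pos: [0.4899, -0.2084, 0.1475]
tool_rot: [0.001, 0.999, -0.037, 0.002]
contact_force: [-0.4, 1.0, 0.4]
gripper_width: 0.602
grasp_force: 0.0
```

```bash
python3 tp.py;python3 m1.py -49 -322 0; python3 -c "
from plant import *
print(state()['joint_pos'])"
```

```text
t 7.55 railframe x,y,xaxis deg [-1.5541e+02 -4.5003e+02 -2.8000e-01] z 0.1475 tilt [ 0.004 -0.003 -1.   ] F [-0.4  1.   0.4] 0.6024270506411341
top 3026.0 railframe [ -49.72 -317.84   -0.32] 0.025
[-5.37232690e-01 -8.27956602e-02  1.93090818e+00  7.34829768e-04
  1.29232113e+00  1.10453081e+00]
```

Call:
apply_moves --targets '[{"translation":[0,0,0],"twist":-0.98,"hand":0.6},{"translation":[0,0,0],"twist":-0.98,"hand":0.6},{"translation":[0,0,0],"twist":-0.98,"hand":0.6},{"translation":[0,0,0],"twist":-0.98,"hand":0.6},{"translation":[0,0,0],"twist":-0.98,"hand":0.6},{"translation":[0,0,0],"twist":-0.98,"hand":0.6},{"translation":[0,0,0],"twist":-0.98,"hand":0.6},{"translation":[0,0,0],"twist":-0.98,"hand":0.6}]'

```text
time: 8.45
tool_pos: [0.4895, -0.2028, 0.146]
tool_rot: [-0.0, 0.936, 0.353, 0.0]
contact_force: [-0.2, -0.5, 0.2]
gripper_width: 0.599
grasp_force: 0.0
```

Call:
apply_moves --targets '[{"translation":[0,0,0],"twist":-0.98,"hand":0.6},{"translation":[0,0,0],"twist":-0.98,"hand":0.6},{"translation":[0,0,0],"twist":-0.98,"hand":0.6},{"translation":[0,0,0],"twist":-0.98,"hand":0.6},{"translation":[0,0,0],"twist":-0.98,"hand":0.6},{"translation":[0,0,0],"twist":-0.98,"hand":0.6},{"translation":[0,0,0],"twist":-0.98,"hand":0.6},{"translation":[0,0,0],"twist":-0.98,"hand":0.6}]'

```text
time: 9.25
tool_pos: [0.4896, -0.2027, 0.146]
tool_rot: [-0.0, 0.73, 0.683, 0.0]
contact_force: [-0.1, -0.4, -0.1]
gripper_width: 0.6
grasp_force: 0.0
```

Call:
apply_moves --targets '[{"translation":[0.03,0.35,0],"twist":0,"hand":0.6},{"translation":[0.03,0.35,0],"twist":0,"hand":0.6},{"translation":[0.03,0.35,0],"twist":0,"hand":0.6},{"translation":[0,0,0],"twist":0,"hand":0.6},{"translation":[0,0,0],"twist":0,"hand":0.6}]'

```text
time: 9.75
tool_pos: [0.5948, -0.2014, 0.1456]
tool_rot: [-0.001, 0.731, 0.682, -0.0]
contact_force: [-0.5, -0.1, -0.3]
gripper_width: 0.602
grasp_force: 0.0
```

```bash
python3 tp.py
```

```text
t 9.75 railframe x,y,xaxis deg [ -51.22 -435.75   89.95] z 0.1456 tilt [-0.001  0.001 -1.   ] F [-0.5 -0.1 -0.3] 0.601751105935029
```

Call:
apply_moves --targets '[{"translation":[0,0,0.4],"twist":0,"hand":0.6},{"translation":[0,0,0.4],"twist":0,"hand":0.6},{"translation":[0,0,0.25],"twist":0,"hand":0.6},{"translation":[0,0,0.1],"twist":0,"hand":0.6},{"translation":[0.1,0,0],"twist":0,"hand":0.6},{"translation":[0.15,0,0],"twist":0,"hand":0.6},{"translation":[0.05,0,0],"twist":0,"hand":0.6},{"translation":[0.05,0,0],"twist":0,"hand":0.6}]'

```text
time: 10.55
tool_pos: [0.5983, -0.1673, 0.0333]
tool_rot: [0.002, 0.732, 0.682, 0.001]
contact_force: [0.1, -0.6, 0.3]
gripper_width: 0.597
grasp_force: 1.0
```

Call:
apply_moves --targets '[{"translation":[0.1,0,0],"twist":0,"hand":0.6},{"translation":[0.1,0,0],"twist":0,"hand":0.6},{"translation":[0.1,0,0],"twist":0,"hand":0.6},{"translation":[0.1,0,0],"twist":0,"hand":0.6},{"translation":[0.1,0,0],"twist":0,"hand":0.6},{"translation":[0.1,0,0],"twist":0,"hand":0.6},{"translation":[0,0,0],"twist":0,"hand":0.6}]'

```text
time: 11.25
tool_pos: [0.6022, -0.1074, 0.0325]
tool_rot: [0.001, 0.732, 0.681, 0.001]
contact_force: [0.1, -0.4, 0.5]
gripper_width: 0.6
grasp_force: 0.0
```

```bash
python3 tp.py; python3 m1.py -49 -260 0
python3 - <<'E'
from h import *
f=grab_frame("scene");cv2.imwrite("pics/s4.png",cv2.resize(f[130:330,150:410],None,fx=3,fy=3)[...,::-1])
E
```

```text
t 11.25 railframe x,y,xaxis deg [ -50.29 -341.52   89.87] z 0.0325 tilt [ 0.002 -0.    -1.   ] F [ 0.1 -0.4  0.5] 0.599679874432726
top 1591.0 railframe [ -48.31 -252.58    0.81] 0.479
```

View pics/s4.png

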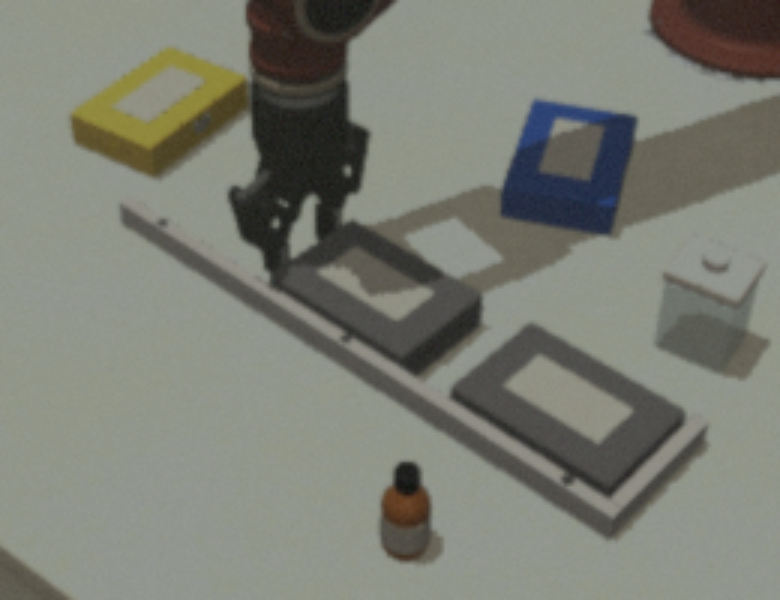

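The box slides along the rail, with roughly 46 mm to go. I'll push 40 mm and then creep.

Call:
apply_moves --targets '[{"translation":[0.08,0,0],"twist":0,"hand":0.6},{"translation":[0.08,0,0],"twist":0,"hand":0.6},{"translation":[0.08,0,0],"twist":0,"hand":0.6},{"translation":[0.06,0,0],"twist":0,"hand":0.6},{"translation":[0.05,0,0],"twist":0,"hand":0.6},{"translation":[0.04,0,0],"twist":0,"hand":0.6},{"translation":[0,0,0],"twist":0,"hand":0.6}]'

```text
time: 12.1
tool_pos: [0.6042, -0.0683, 0.0311]
tool_rot: [-0.0, 0.732, 0.681, 0.0]
contact_force: [-0.4, 0.8, 0.2]
gripper_width: 0.599
grasp_force: 0.0
```

Call:
apply_moves --targets '[{"translation":[0.02,0,0],"twist":0,"hand":0.6},{"translation":[0.02,0,0],"twist":0,"hand":0.6},{"translation":[0,0,0],"twist":0,"hand":0.6}]'

```text
time: 12.4
tool_pos: [0.6044, -0.065, 0.0312]
tool_rot: [-0.0, 0.732, 0.681, 0.0]
contact_force: [-0.2, -0.7, -0.2]
gripper_width: 0.603
grasp_force: 0.4
```

```bash
python3 tp.py; python3 m1.py -49 -215 0
```

```text
t 12.4 railframe x,y,xaxis deg [ -50.99 -299.04   89.82] z 0.0312 tilt [-0.     0.001 -1.   ] F [-0.2 -0.7 -0.2] 0.6026476364039948
top 1288.0 railframe [ -47.42 -211.36    2.18] 0.579
```

Call:
apply_moves --targets '[{"translation":[0.01,0,0],"twist":0,"hand":0.6},{"translation":[0,0,0],"twist":0,"hand":0.6}]'

```text
time: 12.7
tool_pos: [0.6045, -0.0643, 0.0312]
tool_rot: [-0.0, 0.732, 0.681, -0.0]
contact_force: [-0.5, -2.3, -0.4]
gripper_width: 0.603
grasp_force: 0.7
```

Call:
apply_moves --targets '[{"translation":[0.01,0,0],"twist":0,"hand":0.6},{"translation":[0,0,0],"twist":0,"hand":0.6}]'

```text
time: 12.9
tool_pos: [0.6046, -0.0632, 0.0312]
tool_rot: [-0.0, 0.732, 0.681, -0.0]
contact_force: [-1.0, -1.0, -1.5]
gripper_width: 0.598
grasp_force: 0.7
```

Call:
apply_moves --targets '[{"translation":[0.01,0,0],"twist":0,"hand":0.6},{"translation":[0,0,0],"twist":0,"hand":0.6}]'

```text
time: 13.1
tool_pos: [0.6046, -0.0623, 0.0312]
tool_rot: [-0.0, 0.732, 0.681, -0.0]
contact_force: [-1.8, -2.8, -0.9]
gripper_width: 0.601
grasp_force: 1.0
```

Call:
apply_moves --targets '[{"translation":[0.01,0,0],"twist":0,"hand":0.6},{"translation":[0,0,0],"twist":0,"hand":0.6}]'

```text
time: 13.3
tool_pos: [0.6047, -0.0617, 0.0312]
tool_rot: [0.0, 0.732, 0.681, -0.0]
contact_force: [-1.7, -5.7, -0.8]
gripper_width: 0.599
grasp_force: 2.4
```

Call:
apply_moves --targets '[{"translation":[-0.2,0,0],"twist":0,"hand":0.6},{"translation":[-0.3,0,0],"twist":0,"hand":0.6},{"translation":[0,0,-0.4],"twist":0,"hand":0.6},{"translation":[0,0,-0.4],"twist":0,"hand":0.6},{"translation":[-0.3,-0.35,-0.1],"twist":0,"hand":0.6},{"translation":[-0.3,-0.35,0],"twist":0,"hand":0.6},{"translation":[0,-0.3,0],"twist":0,"hand":0.6},{"translation":[0,0,0],"twist":0,"hand":0.6}]'

```text
time: 14.1
tool_pos: [0.4943, -0.1631, 0.1206]
tool_rot: [-0.001, 0.733, 0.68, 0.0]
contact_force: [0.1, 0.2, -0.4]
gripper_width: 0.602
grasp_force: 0.0
```

```bash
cat > m2.py <<'E'
from h import *
import sys
r=np.load("fit0.npz")["rail"];grab_frame("top")
f=grab_frame("top");cv2.imwrite(sys.argv[1],cv2.resize(f[140:240,130:330],None,fx=4,fy=4,interpolation=cv2.INTER_CUBIC)[...,::-1])
for y in(-213,-71):
    p0=w(r,[[-.049,y/1e3,0]])[0];p0=np.array([p0[0],p0[1],r[2]])
    m=near("top","stray_box",(p0[0],p0[1],.03))
    if m is not None: p,e=fit([("top",m)],p0,"box");print(y,m.sum(),inframe(r,p).round(2),round(e,3))
E
python3 tp.py; python3 m2.py pics/t5.png
```

```text
t 14.1 railframe x,y,xaxis deg [-154.06 -404.55   89.68] z 0.1206 tilt [-0.001  0.002 -1.   ] F [ 0.1  0.2 -0.4] 0.6018260907272376
-213 3015.0 [-4.9270e+01 -2.1159e+02 -1.0000e-01] 0.029
```

View pics/t5.png

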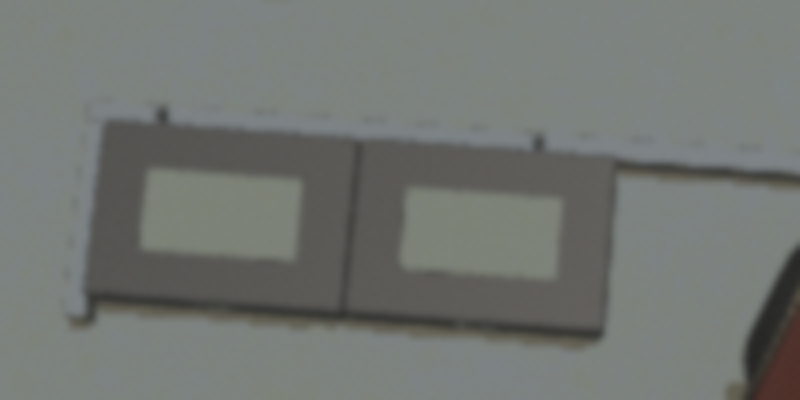

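It is parallel and flush with the rail, at (-49.3, -211.6, -0.1°), with the boxes meeting at the seam (352,215). The last contact force was small, so I'll do one firmer end push to be sure the seam is closed.

Call:
apply_moves --targets '[{"translation":[0.1,0.35,0],"twist":0,"hand":0.6},{"translation":[0.1,0.35,0],"twist":0,"hand":0.6},{"translation":[0.2,0.33,0],"twist":0,"hand":0.6},{"translation":[0.15,0,0],"twist":0,"hand":0.6},{"translation":[0,0,0.4],"twist":0,"hand":0.6},{"translation":[0,0,0.35],"twist":0,"hand":0.6},{"translation":[0,0,0.14],"twist":0,"hand":0.6},{"translation":[0,0,0],"twist":0,"hand":0.6}]'

```text
time: 15.1
tool_pos: [0.6018, -0.1152, 0.0294]
tool_rot: [-0.003, 0.732, 0.681, -0.001]
contact_force: [-0.2, 0.4, -1.0]
gripper_width: 0.604
grasp_force: 0.0
```

```bash
python3 tp.py
```

```text
t 15.1 railframe x,y,xaxis deg [ -50.19 -349.35   89.85] z 0.0294 tilt [-0.006  0.002 -1.   ] F [-0.2  0.4 -1. ] 0.6040796938179935
```

Call:
apply_moves --targets '[{"translation":[0.2,0,0],"twist":0,"hand":0.6},{"translation":[0.2,0,0],"twist":0,"hand":0.6},{"translation":[0.08,0,0],"twist":0,"hand":0.6},{"translation":[0,0,0],"twist":0,"hand":0.6},{"translation":[0.02,0,0],"twist":0,"hand":0.6},{"translation":[0.01,0,0],"twist":0,"hand":0.6},{"translation":[0,0,0],"twist":0,"hand":0.6}]'

```text
time: 15.8
tool_pos: [0.6075, -0.066, 0.0325]
tool_rot: [0.0, 0.732, 0.681, 0.0]
contact_force: [0.3, -0.7, -0.4]
gripper_width: 0.602
grasp_force: 0.0
```

Call:
apply_moves --targets '[{"translation":[0.015,0,0],"twist":0,"hand":0.6},{"translation":[0,0,0],"twist":0,"hand":0.6}]'

```text
time: 16.0
tool_pos: [0.6075, -0.0641, 0.0322]
tool_rot: [-0.0, 0.732, 0.681, -0.0]
contact_force: [-0.3, 0.3, 0.6]
gripper_width: 0.601
grasp_force: 0.0
```

Call:
apply_moves --targets '[{"translation":[0.01,0,0],"twist":0,"hand":0.6},{"translation":[0,0,0],"twist":0,"hand":0.6}]'

```text
time: 16.2
tool_pos: [0.6076, -0.0629, 0.0322]
tool_rot: [-0.0, 0.732, 0.681, -0.0]
contact_force: [-0.1, -0.3, 0.1]
gripper_width: 0.595
grasp_force: 0.0
```

Call:
apply_moves --targets '[{"translation":[0.01,0,0],"twist":0,"hand":0.6},{"translation":[0.01,0,0],"twist":0,"hand":0.6},{"translation":[0,0,0],"twist":0,"hand":0.6}]'

```text
time: 16.5
tool_pos: [0.6077, -0.0619, 0.0323]
tool_rot: [0.001, 0.732, 0.681, -0.001]
contact_force: [-0.1, -3.6, -0.2]
gripper_width: 0.605
grasp_force: 2.6
```

Call:
apply_moves --targets '[{"translation":[0.01,0,0],"twist":0,"hand":0.6},{"translation":[0,0,0],"twist":0,"hand":0.6}]'

```text
time: 16.7
tool_pos: [0.6078, -0.0618, 0.0323]
tool_rot: [0.001, 0.732, 0.682, -0.001]
contact_force: [-0.6, -8.6, -1.1]
gripper_width: 0.602
grasp_force: 4.1
```

The tool stalls while the force rises, so it is solidly seated. Retract and check.

Call:
apply_moves --targets '[{"translation":[-0.2,0,0],"twist":0,"hand":0.6},{"translation":[-0.3,0,0],"twist":0,"hand":0.6},{"translation":[0,0,-0.4],"twist":0,"hand":0.6},{"translation":[0,0,-0.4],"twist":0,"hand":0.6},{"translation":[-0.3,-0.35,-0.1],"twist":0,"hand":0.6},{"translation":[-0.3,-0.35,0],"twist":0,"hand":0.6},{"translation":[-0.2,-0.3,0],"twist":0,"hand":0.6},{"translation":[0,0,0],"twist":0,"hand":0.6}]'

```text
time: 17.5
tool_pos: [0.4959, -0.1833, 0.1218]
tool_rot: [-0.001, 0.733, 0.68, -0.0]
contact_force: [0.5, 0.5, -0.4]
gripper_width: 0.6
grasp_force: 0.0
```

```bash
python3 tp.py; python3 m2.py pics/t6.png
python3 - <<'E'
from h import *
f=grab_frame("scene");cv2.imwrite("pics/s6.png",cv2.resize(f[180:320,210:410],None,fx=4,fy=4,interpolation=cv2.INTER_CUBIC)[...,::-1])
for c,q in(("top","stain_jar"),("top","oil_bottle")):
    print(q,[np.round(r["point"],3) for r in recognise(c,q)])
E
```

```text
t 17.5 railframe x,y,xaxis deg [-151.09 -424.58   89.62] z 0.1218 tilt [-0.001  0.001 -1.   ] F [ 0.5  0.5 -0.4] 0.599756501403606
-213 2967.0 [-4.9500e+01 -2.1191e+02  1.4000e-01] 0.032
stain_jar [array([0.47 , 0.189, 0.086])]
oil_bottle [array([0.769, 0.127, 0.048])]
```

View pics/s6.png

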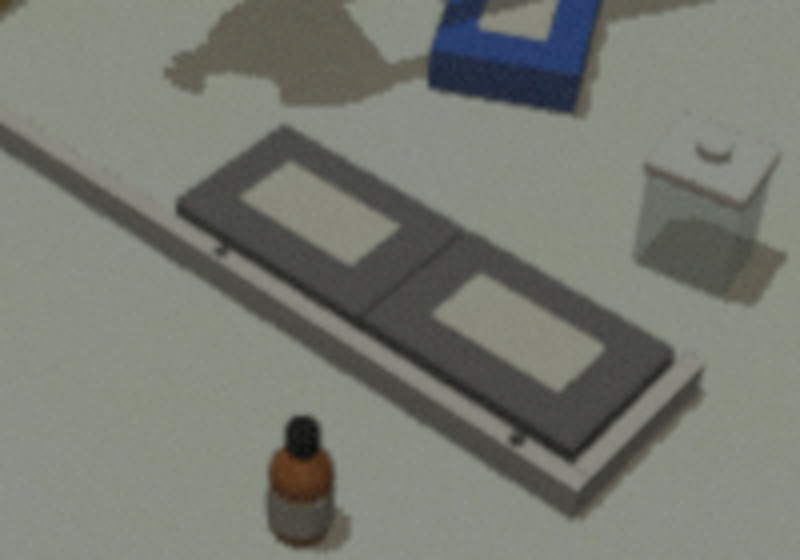

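View pics/t6.png

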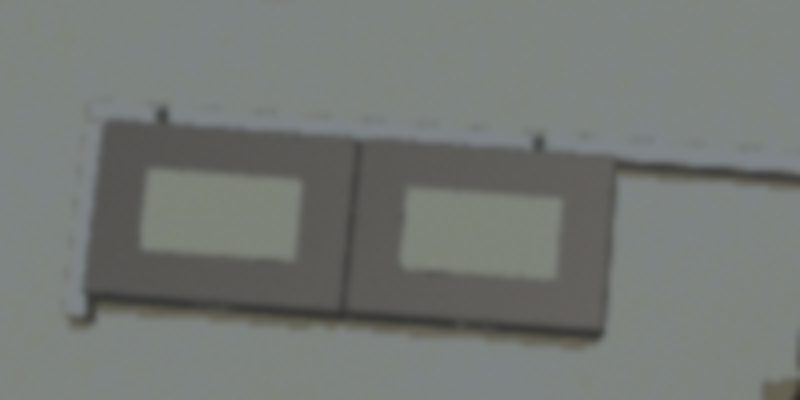

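The scene crop shows the two boxes end to end, with a thin seam from (365,310) to (465,235) and both flush with the rail. The jar and bottle have not moved and the hand is clear, so I'll hand it in.

```bash
python3 -c "
from plant import *
print(job_done())"
```

```text
the job is handed in; nothing more can be done
None
```

The stray box now lies flush against the long rail with its end against the filed box, the jar and bottle have not moved, the hand is clear, and the job was handed in at about 18 s of the 61 s allowed; the hand-in returned no verdict.

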